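# Clamp a heat sink in the vice and hold a relay module on it for screwing

## Task

Wind the crank of the bench vice clockwise as you face it, turn after turn, until the vice grips the loose heat sink tightly between its jaws. Then take the black solid state relay module, hold it upright with its metal back flat on the heat sink's grey thermal pad so that both tapped holes show in the open slots of its ends, and push it against the heat sink with a steady force of about 12 newtons. Finish while still holding it and pushing like that, so that a colleague can drive the two screws; leave the transformer, the dish of screws and the screwdriver where they are.

Things in the scene. Friction and masses are not known exactly. Their poses are not given: they have to be found in the camera images.
- vice: grey bench vice fixed to the bench, 170 x 90 mm (130 mm over the lugs), jaws 72 mm and front block 74 mm high. Origin on the bench below its middle; x along the screw, from crank (-x) to fixed jaw (pad face at x = +65 mm); z up. Bed 30 mm above the bench, jaws and pads 80 mm wide. Crank axis along x at y = 0, 60 mm above the bench; front block's front face at x = -75 mm
- crank (a joint): vice crank angle, rad. At 0 it points straight up and the jaws are 60 mm apart; grows clockwise seen from the robot (right-handed about the vice's +x); each turn moves the near jaw 10 mm to +x. Starts at 0 to 5, meets the heat sink (pushed back onto the fixed jaw) at about 16.3, fully tight at its end stop, about 17.2. Takes 6 N at the handle, more when tightening; stays where left
- crank_grip (a point): middle of the crank's black handle, a freely spinning sleeve 15 mm thick and 50 mm long pointing along the vice's -x (x = -83 to -133 mm); this point is at x = -111 mm, 28 mm from the crank's axis. The crank keeps its x while it turns; at its lowest the handle's middle is 32 mm above the bench
- heat_sink: loose aluminium heat sink standing on the bed between the jaws, 34 mm deep (x), 80 mm wide (y), 115 mm high, 0.35 kg; plain mounting face towards the robot (its -x, at x = -17 mm), fins behind. Origin at the middle of its underside, z up
- seat (a point): middle of the thermal pad (grey, 43 x 35 mm) on the heat sink's mounting face, on the face, 83 mm above the heat sink's underside and midway between the two tapped holes (4 mm, 23.8 mm above and below it); axes as the heat sink's
- relay_module: black solid state relay module standing on end left or right of the vice, 32 mm deep (x) x 45 wide (y) x 58 high, about 0.14 kg; a 4 mm aluminium plate is its back (+x), four brass terminals on its front (-x). Slots 11 mm wide and long in the middle of its upper and lower ends. Origin: middle of its underside, z up. Flat sides 44 mm apart to grip, x = -16 to +12 mm, best 11 to 47 mm up
- module_back (a point): middle of the relay module's metal back, on its surface, 29 mm above the module's underside and 16 mm behind (+x) its origin; axes as the module's
- transformer: small black and yellow transformer, 38 x 41 x 35 mm, standing on the other side of the vice: leave it
- screw_dish: round metal dish with screws, 72 mm wide, 18 mm high: leave it
- driver_yellow: yellow-handled screwdriver, 174 mm long, lying on the bench: leave it
- moving_jaw: moving jaw of the vice (the one near the robot), 28 mm thick with its black rubber pad, 80 mm wide, 42 mm high, on the bed; origin at the foot of its pad's face, axes as the vice's

How it is judged:
By the outcome, as a careful person would: the job done as asked, in the order asked, and still so for the second after the job is handed in, while the arm keeps its last pose, push and grip.
It also fails if it takes over 72 s, if anything falls off the work surface, if the arm or the gripper's body presses on something with over 40 N, if the wrist force passes 120 N, or if a joint passes its speed limit or range.

## Robot

A 6-joint arm with a two-finger parallel gripper is mounted at the origin on a cart in front of the work surface, level with it; the furniture and walls round the work are solid. World frame = base frame: x ahead of the robot, y to its left, z up, the work surface at z = 0. Lengths are in m, angles in rad, forces in N, time in s.
With the tool pointing down it reaches from about 0.4 to 0.825 m from the base axis. Payload 7 kg.
Tool frame: the origin (TCP) lies at the very end of the fingers, on their centre line; the grasp point (between the pads) lies ctrl.hold_point_z behind it (ctrl.hold_point_z is the distance from the TCP to the grasp point, in m); z points along the fingers, y is the line along which they close (so a half turn about z gives the same grasp; the last joint's range is limited). The gripper opens to 85 mm and grips with 20 to 120 N. Pads are 22 mm wide; open, the fingers measure 114 mm over their backs; the gripper's body (76 mm by 85 mm) begins 54 mm behind the grasp point. The pads swing forward as they close: fully open they stand 13 mm farther back than shut.
Start: joints at [1.424, 0.359, 0.012, 0, -1.224, -0.288], TCP at [0.284, 0.612, 0.231] pointing down, gripper open.
Joint ranges: [-3.07, 3.07], [-1.43, 2.12], [-1.02, 1.25], [-3.03, 1.67], [-3.05, -0], [-3.03, 3.03]. Speed limits (rad/s): [2.39, 2.39, 3.01, 3.14, 3.14, 3.14].

## Interface

Orientations are given as a unit quaternion [w, x, y, z].
In Python, from cell import ctrl gives the robot as it stands.
- The arm moves only by the shell command python3 -m creep 'ROWS' [FORCE]. ROWS is JSON, a list of rows, each a list of 7 numbers: the opening in per cent of the stroke, from 0 (shut) to 100 (fully open), then the shift along the tool's x, y, z in mm, then the turn, a rotation vector about the tool's x, y, z in degrees. In form: [[grip, dx, dy, dz, rx, ry, rz], ...]. A call has 1 to 10 rows; each row shifts and turns the commanded pose from where the row before left it, along the tool's axes as they then stand; what a row does not reach is not made up. A row lasts 1/12 s, in which the tool goes at most 41.7 mm and 7.16 degrees, less where a joint would pass 70% of its speed; a pose out of reach is approached as far as the arm can. A call with a gripper value outside its range is refused whole. The fingers move at their own pace and stop on an object; FORCE is the grip in N (left out, the last holds). Time passes only in rows, so rows that do not move let the fingers close. It gives the time, the measured TCP pose, the force, the opening and the grip force at its end, in the units of the state.
- ctrl.get_state(): the state, without advancing time (a new reading comes with each control period).
- ctrl.camera(name): name is "side" or "top" or "wrist"; returns a dict with "img" (420x560x3 uint8, blue, green, red), "range_z" (420x560 float32, m along the optical axis (not along the pixel's ray), 0 where there is no reading), "camera_matrix" (3x3 intrinsics, pixels), "dist" ([k1, k2, p1, p2, k3] as OpenCV has them; the pictures are not rectified), "R" (3x3) and "t" (3): a world point X has camera coordinates R X + t. Camera axes: x right, y down, z forward; pixel columns grow to the right and rows downward; lengths in m; the calibration is good to about 2 mm. A picture is of the moment at which its call begins.
- ctrl.sign_off(): hands the job in; it is judged then, once.
The state is a dict: "t": time; "q": joint angles; "qvel": joint speeds; "tau": joint torques, N m; "tcp_pos": TCP position; "orientation": TCP orientation; "ft_force": force on the tool from outside, world axes, zero at the start; "ft_torque": the same for the moment, N m; "width": finger opening in m; "finger_force": force on a finger pad.
Only numpy, scipy, OpenCV 4.12 (cv2) and the standard library are available. Lean on these libraries where they do the work, as an engineer would, in place of code of your own. Each camera call takes 0.05 s, during which the arm holds its last target. There are 200 camera calls.

## Working session

There is one attempt and no reset: what is moved stays moved. The work goes in short steps, Python scripts to look and compute and a shell command to move; the robot and the scene stay as the last step left them, time stands still between calls to the robot, and variables do not carry over. Pictures are saved under pics/ and viewed, at most 11 in all, crops included, and the job is handed in when it is done.

```bash
ls; mkdir -p pics; python3 - <<'E'
from cell import ctrl
import cv2,numpy as np
s=ctrl.get_state();print({k:np.round(v,3).tolist() for k,v in s.items()},ctrl.hold_point_z)
for n in("side","top"):
    c=ctrl.camera(n);cv2.imwrite(f"pics/{n}0.png",c["img"]);np.savez(f"{n}0.npz",**c)
    print(n,np.round(c["R"],2).tolist(),np.round(-c["R"].T@c["t"],3),c["camera_matrix"].tolist(),c["dist"])
E
```

```text
pics
{'t': 0.0, 'q': [1.424, 0.359, 0.011, -0.0, -1.224, -0.288], 'qvel': [-0.001, -0.0, 0.0, 0.001, -0.002, -0.001], 'tau': [0.002, -58.333, 29.341, 6.936, -0.006, 0.0], 'tcp_pos': [0.284, 0.612, 0.23], 'orientation': [0.001, 0.976, -0.216, -0.0], 'ft_force': [-0.364, -0.046, 0.23], 'ft_torque': [-0.022, -0.001, 0.026], 'finger_force': 0.0, 'width': 0.086} 0.0187
side [[0.98, -0.18, 0.0], [-0.12, -0.66, -0.74], [0.14, 0.73, -0.67]] [ 0.412 -0.705  0.795] [[482.72749224987615, 0.0, 275.3360067009621], [0.0, 482.72749224987615, 215.1358041038004], [0.0, 0.0, 1.0]] [-0.01345485  0.          0.          0.          0.        ]
top [[-0.02, -1.0, -0.01], [-0.99, 0.02, -0.16], [0.16, 0.01, -0.99]] [0.383 0.038 1.107] [[419.16519355888244, 0.0, 277.2224274277565], [0.0, 419.16519355888244, 202.15005580588854], [0.0, 0.0, 1.0]] [-0.06618348  0.          0.          0.          0.        ]
```

View pics/top0.png

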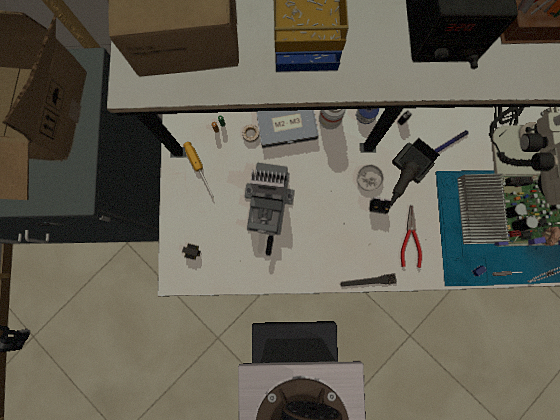

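View pics/side0.png

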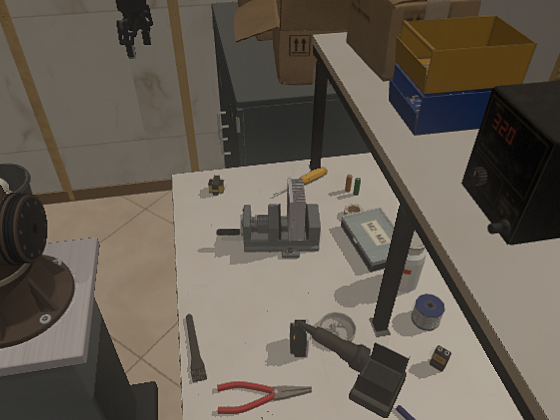

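```bash
cat > h.py <<'E'
import numpy as np,cv2
def cloud(c):
    h,w=c["range_z"].shape
    uv=np.stack(np.meshgrid(np.arange(w),np.arange(h)),-1).reshape(-1,1,2).astype(float)
    n=cv2.undistortPoints(uv,c["camera_matrix"],c["dist"]).reshape(h,w,2)
    z=c["range_z"][...,None]
    P=np.concatenate([n*z,z],-1)
    P=(P-c["t"])@c["R"]
    P[c["range_z"]==0]=np.nan
    return P
E
python3 - <<'E'
from h import *
c=np.load("top0.npz");P=cloud(c)
s=np.load("side0.npz");S=cloud(s)
def show(P,m,name):
    q=P[m];print(name,len(q),"min",np.round(np.nanpercentile(q,2,axis=0),3),"max",np.round(np.nanpercentile(q,98,axis=0),3),"med",np.round(np.nanmedian(q,axis=0),3))
def box(P,r):
    m=np.zeros(P.shape[:2],bool);m[r[1]:r[3],r[0]:r[2]]=1;return m
print("bench",np.round(P[270,220],3),np.round(P[200,330],3))
print("shelf edge",np.round(P[98,200],3),np.round(P[98,330],3))
for nm,b,zl,zh in(("sink",(245,155,300,195),.125,.2),("vice40-100",(235,155,300,240),.04,.10),("crank",(255,232,285,265),.02,.2),("relay",(365,195,395,220),.04,.09),("trafo",(178,238,205,265),.02,.08),("dish",(350,160,388,195),.01,.03)):
    m=box(P,b)&(P[...,2]>zl)&(P[...,2]<zh);show(P,m,nm)
    if m.sum()>10:
        ctr,sz,a=cv2.minAreaRect((P[m][:,:2]*1000).astype(np.float32));print("  rect",np.round(ctr,1),np.round(sz,1),round(a,1))
m=box(S,(280,310,320,362))&(S[...,2]>.01)&(S[...,2]<.1);show(S,m,"relay side")
im=c["img"];a=cv2.resize(im[140:270,230:430],None,fx=3.6,fy=3.6,interpolation=cv2.INTER_CUBIC);
cv2.imwrite("pics/a.png",cv2.convertScaleAbs(a,alpha=1.5))
b=cv2.resize(s["img"][170:370,205:365],None,fx=3,fy=3,interpolation=cv2.INTER_CUBIC);cv2.imwrite("pics/b.png",cv2.convertScaleAbs(b,alpha=1.6))
E
```

```text
bench [0.39  0.204 0.003] [ 0.57  -0.09  -0.001]
shelf edge [0.714 0.191 0.354] [ 0.707 -0.058  0.354]
sink 290 min [0.58  0.032 0.127] max [0.619 0.11  0.147] med [0.592 0.073 0.143]
  rect [601.   72.1] [79.1 35.1] 82.1
vice40-100 1383 min [0.477 0.029 0.045] max [0.652 0.117 0.092] med [0.556 0.077 0.071]
  rect [561.   77.3] [ 80.5 188.2] 80.3
crank 167 min [0.424 0.057 0.042] max [0.482 0.093 0.07 ] med [0.46  0.073 0.05 ]
  rect [452.5  75.4] [60. 47.] 1.6
relay 242 min [ 0.529 -0.233  0.042] max [ 0.564 -0.191  0.061] med [ 0.546 -0.213  0.053]
  rect [ 546.1 -213.3] [45.9 33.4] 77.8
trafo 176 min [0.423 0.258 0.024] max [0.457 0.295 0.038] med [0.44  0.277 0.032]
  rect [439.8 277.9] [40.1 34.7] 75.2
dish 116 min [ 0.591 -0.231  0.01 ] max [ 0.661 -0.165  0.023] med [ 0.632 -0.209  0.016]
  rect [ 626.6 -198.6] [67.1 72.2] 88.3
relay side 751 min [ 0.53  -0.261  0.013] max [ 0.571 -0.196  0.098] med [ 0.549 -0.236  0.054]
```

View pics/a.png

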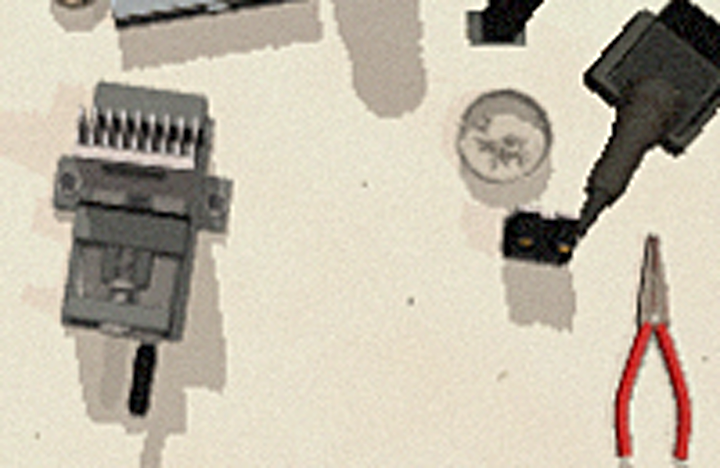

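View pics/b.png

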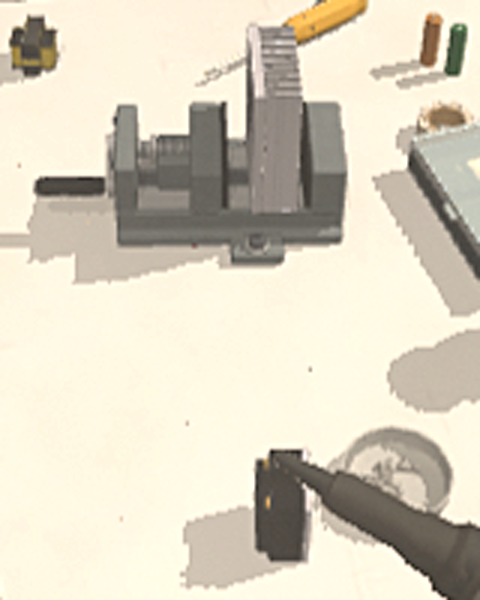

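```bash
python3 - <<'E'
from h import *
from cell import ctrl
T=dict(np.load("top0.npz"));P=cloud(T);c=dict(np.load("side0.npz"));S=cloud(c)
def rect(q,n):
    if len(q)<8: print(n,len(q));return
    r=cv2.minAreaRect((q[:,:2]*1000).astype(np.float32));print(n,len(q),np.round(r[0],1),np.round(r[1],1),round(r[2],1),"z",np.round(np.percentile(q[:,2],[5,50,95]),4))
def sel(P,x0,x1,y0,y1,z0,z1): return (P[...,0]>x0)&(P[...,0]<x1)&(P[...,1]>y0)&(P[...,1]<y1)&(P[...,2]>z0)&(P[...,2]<z1)
for Q,n in((P,"top"),(S,"side")):
    rect(Q[sel(Q,.57,.65,.02,.13,.138,.16)],n+" sink top")
    rect(Q[sel(Q,.47,.55,.02,.13,.066,.08)],n+" near block/jaw tops")
    rect(Q[sel(Q,.61,.68,.02,.13,.066,.08)],n+" fixed jaw top")
    img=(T if Q is P else c)["img"]
    h=sel(Q,.40,.47,.03,.14,.02,.11)
    q=Q[h&(img.max(2)<60)];rect(q,n+" handle")
    if len(q)>8:
        d=np.linalg.svd(q-q.mean(0),full_matrices=False)[2][0];print(q.mean(0).round(4),d.round(3))
    rect(Q[sel(Q,.5,.6,-.26,-.17,.045,.064)],n+" relay")
    m=sel(Q,.5,.72,-.40,-.15,.066,.2);q=Q[m]
    for lo in np.arange(-.40,-.19,.02):
        k=q[(q[:,1]>lo)&(q[:,1]<lo+.02)]
        if len(k): print("  iron y",round(lo,2),len(k),"x",np.percentile(k[:,0],[5,50,95]).round(3),"z",np.percentile(k[:,2],[5,50,95]).round(3))
E
```

```text
top sink top 224 [601.3  72. ] [79.1 34.5] 82.0 z [0.14   0.1436 0.1466]
top near block/jaw tops 379 [517.6  83.2] [75.9 76.6] 80.1 z [0.0669 0.0722 0.0758]
top fixed jaw top 324 [630.9  64.9] [80.5 46.7] 83.2 z [0.0678 0.0717 0.0751]
top handle 92 [448.   73.5] [13.2 45.8] 82.2 z [0.045  0.05   0.0529]
[0.448  0.0734 0.0495] [-0.984  0.176  0.002]
top relay 215 [ 546.7 -214. ] [44.7 33.3] 79.7 z [0.0458 0.0554 0.06  ]
  iron y -0.38 8 x [0.668 0.67  0.672] z [0.069 0.074 0.077]
  iron y -0.36 35 x [0.651 0.68  0.689] z [0.067 0.071 0.08 ]
  iron y -0.34 31 x [0.69  0.7   0.708] z [0.067 0.073 0.081]
  iron y -0.32 55 x [0.619 0.635 0.713] z [0.067 0.076 0.082]
  iron y -0.3 149 x [0.604 0.631 0.654] z [0.071 0.082 0.086]
  iron y -0.28 173 x [0.579 0.612 0.645] z [0.07  0.084 0.092]
  iron y -0.26 126 x [0.559 0.578 0.602] z [0.083 0.094 0.098]
  iron y -0.24 68 x [0.538 0.552 0.576] z [0.087 0.097 0.102]
  iron y -0.22 71 x [0.7   0.701 0.702] z [0.074 0.143 0.194]
  iron y -0.2 196 x [0.7   0.702 0.718] z [0.075 0.139 0.195]
side sink top 333 [602.6  69.6] [80.8 33.7] 81.2 z [0.13
[... 296 characters left out ...]
04]
side relay 302 [ 548.1 -217.7] [45.6 30.4] 78.2 z [0.0454 0.0542 0.0584]
  iron y -0.38 14 x [0.662 0.669 0.674] z [0.067 0.072 0.08 ]
  iron y -0.36 31 x [0.64  0.659 0.691] z [0.066 0.068 0.079]
  iron y -0.34 23 x [0.626 0.697 0.709] z [0.066 0.076 0.079]
  iron y -0.32 228 x [0.619 0.633 0.708] z [0.067 0.074 0.082]
  iron y -0.3 417 x [0.601 0.623 0.686] z [0.068 0.08  0.085]
  iron y -0.28 369 x [0.571 0.593 0.631] z [0.075 0.086 0.092]
  iron y -0.26 220 x [0.553 0.568 0.591] z [0.085 0.094 0.098]
  iron y -0.24 66 x [0.539 0.547 0.56 ] z [0.094 0.098 0.102]
  iron y -0.22 674 x [0.701 0.707 0.719] z [0.074 0.139 0.194]
  iron y -0.2 131 x [0.701 0.702 0.703] z [0.077 0.14  0.194]
```

```bash
cat > go.py <<'E'
# usage: go.py x y z yaw tilt : turn first (deg, tool axes), then shift (mm, axes after turn), for the GRASP point
import sys;import numpy as np
from scipy.spatial.transform import Rotation as Ro
from cell import ctrl
def Rt(yaw,tilt):
    a,b=np.radians([yaw,tilt]);h=np.array([np.cos(a),np.sin(a),0]);z=np.sin(b)*h-np.cos(b)*np.array([0,0,1])
    y=np.array([np.sin(a),-np.cos(a),0]);return np.stack([np.cross(y,z),y,z],1)
def cur():
    s=ctrl.get_state();w,x,y,z=s["orientation"];R=Ro.from_quat([x,y,z,w]).as_matrix()
    return s,R,np.array(s["tcp_pos"])-R[:,2]*ctrl.hold_point_z
if __name__=="__main__":
    a=list(map(float,sys.argv[1:]));s,R,g=cur();T=Rt(*a[3:])
    tcp=np.array(s["tcp_pos"])
    rv=np.degrees(Ro.from_matrix(R.T@T).as_rotvec());tt=np.array(a[:3])+T[:,2]*ctrl.hold_point_z
    print("t",round(s["t"],2),"grasp",g.round(4),"q",np.round(s["q"],2),"F",np.round(s["ft_force"],1),"ff",round(s["finger_force"],1),"w",round(s["width"],4))
    print("turn",rv.round(2),"shift after turn mm",(1000*T.T@(tt-tcp)).round(1))
E
python3 go.py .444 .0725 .15 -9 0
```

```text
t 0.1 grasp [0.2842 0.6118 0.2492] q [ 1.42  0.36  0.01 -0.   -1.22 -0.29] F [0.3 0.5 0.1] ff 0.0 w 0.0852
turn [  0.09   0.   -15.92] shift after turn mm [242.2 507.6  99.2]
```

```bash
python3 -m creep '[[100,0,0,0,0,0,-5.3],[100,0,0,0,0,0,-5.3],[100,0,0,0,0,0,-5.3],[100,15,32,0,0,0,0],[100,15,32,0,0,0,0],[100,15,32,0,0,0,0],[100,15,32,0,0,0,0],[100,15,32,0,0,0,0],[100,15,32,6,0,0,0],[100,15,32,6,0,0,0]]' 60; python3 -m creep '[[100,15,32,10,0,0,0],[100,15,32,10,0,0,0],[100,15,32,10,0,0,0],[100,15,32,10,0,0,0],[100,15,32,10,0,0,0],[100,15,32,10,0,0,0],[100,15,32,10,0,0,0],[100,15,32,10,0,0,0],[100,2,0,7,0,0,0],[100,0,0,0,0,0,0]]'; python3 go.py .444 .0725 .0445 -9 0; python3 - <<'E'
from h import *
from cell import ctrl
c=ctrl.camera("wrist");cv2.imwrite("pics/w1.png",c["img"]);np.savez("w1.npz",**c)
E
```

```text
t: 0.93
tcp_pos: [0.3531, 0.3728, 0.2192]
orientation: [-0.0, 0.997, -0.078, 0.0]
ft_force: [1.2, 0.5, -0.2]
width: 0.0852
finger_force: 0.0
t: 1.77
tcp_pos: [0.4328, 0.1004, 0.1309]
orientation: [0.001, 0.997, -0.081, -0.001]
ft_force: [0.7, 0.3, 0.4]
width: 0.0852
finger_force: 0.0
t 1.77 grasp [0.4328 0.1004 0.1496] q [ 0.67  0.07 -0.62 -0.   -0.89  0.74] F [0.7 0.3 0.4] ff 0.0 w 0.0852
turn [ 0.1   0.12 -0.24] shift after turn mm [ 15.5  25.8 105.1]
```

View pics/w1.png

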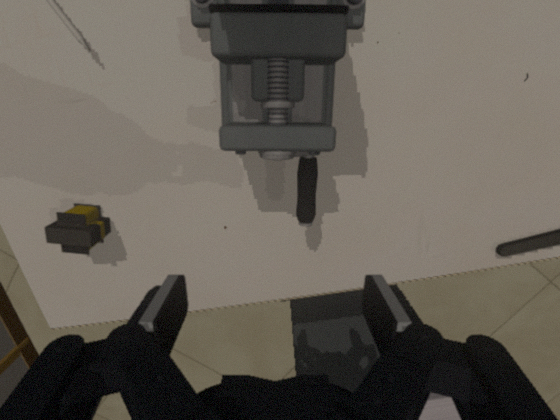

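```bash
python3 - <<'E'
from h import *
c=dict(np.load("w1.npz"));P=cloud(c)
b=np.zeros(P.shape[:2],bool);b[100:240,200:360]=1
m=b&(P[...,2]>.066)&(P[...,2]<.085)&(P[...,0]<.52)
q=P[m];r=cv2.minAreaRect((q[:,:2]*1000).astype(np.float32));print("front block",r,np.median(q[:,2]))
k=np.zeros_like(b);k[165:220,285:330]=1
m=k&(P[...,2]>.02)&(P[...,2]<.1);q=P[m];r=cv2.minAreaRect((q[:,:2]*1000).astype(np.float32));print("handle",r,np.percentile(q[:,2],[5,50,95]),q.mean(0))
k[:]=0;k[0:58,205:350]=1;m=k&(P[...,2]>.066)&(P[...,2]<.085);q=P[m];r=cv2.minAreaRect((q[:,:2]*1000).astype(np.float32));print("jaw",r,np.median(q[:,2]))
E
```

```text
front block ((500.3271789550781, 87.9332275390625), (74.80496215820312, 36.7957649230957), 81.76469421386719) 0.07432855741570712
handle ((450.0033874511719, 73.15199279785156), (15.190860748291016, 43.25192642211914), 80.62854766845703) [0.04693062 0.0509888  0.05272877] [0.45144458 0.0734696  0.05053706]
jaw ((556.3792114257812, 78.28736877441406), (80.62391662597656, 28.51154327392578), 80.63451385498047) 0.07258700338736448
```

```bash
python3 -m creep '[[100,9,12,0,0,0,0],[100,8,12,5,0,0,0],[100,0,0,20,0,0,0],[100,0,0,20,0,0,0],[100,0,0,20,0,0,0],[100,0,0,20,0,0,0],[100,0,0,10,0,0,0],[100,0,0,10,0,0,0],[100,0,0,0,0,0,0],[60,0,0,0,0,0,0]]' 60;python3 go.py .446 .0735 .0445 -9 0; python3 -m creep '[[30,0,0,0,0,0,0],[0,0,0,0,0,0,0],[0,0,0,0,0,0,0],[0,0,0,0,0,0,0],[0,0,0,0,0,0,0],[0,0,0,0,0,0,0]]' 60;python3 go.py .446 .0735 .0445 -9 0
```

```text
t: 2.65
tcp_pos: [0.4464, 0.0772, 0.0275]
orientation: [0.0, 0.997, -0.078, -0.0]
ft_force: [0.2, -0.4, 1.3]
width: 0.0758
finger_force: 0.0
t 2.65 grasp [0.4464 0.0772 0.0462] q [ 0.61  0.25 -0.72  0.   -0.61  0.81] F [ 0.2 -0.4  1.3] ff 0.0 w 0.0758
turn [0.03 0.02 0.09] shift after turn mm [0.2 3.7 1.7]
t: 3.15
tcp_pos: [0.4463, 0.0753, 0.0275]
orientation: [0.0, 0.997, -0.079, -0.0]
ft_force: [1.8, -4.6, 0.6]
width: 0.0124
finger_force: 58.3
t 3.15 grasp [0.4463 0.0754 0.0462] q [ 0.61  0.25 -0.72  0.   -0.6   0.81] F [ 1.8 -4.6  0.6] ff 58.3 w 0.0124
turn [ 0.06  0.01 -0.01] shift after turn mm [0.  1.9 1.7]
```

```bash
python3 -m creep '[[0,0,-3.7,5.7,0,0,0],[0,0,-8.4,4.9,0,0,0],[0,0,-9.6,1.7,0,0,0],[0,0,-9.6,-1.7,0,0,0],[0,0,0,0,0,0,0]]' 70;python3 go.py .446 .0735 .0445 -9 0;  python3 -m creep '[[0,0,-8.4,-4.9,0,0,0],[0,0,-6.2,-7.4,0,0,0],[0,0,-3.4,-9.1,0,0,0],[0,0,0,-9.8,0,0,0],[0,0,0,0,0,0,0]]';python3 go.py .446 .0735 .0445 -9 0
```

```text
t: 3.57
tcp_pos: [0.452, 0.1071, 0.0186]
orientation: [0.001, 0.997, -0.078, 0.0]
ft_force: [-5.6, -5.0, 27.1]
width: 0.0121
finger_force: 72.0
t 3.57 grasp [0.452  0.1071 0.0373] q [ 0.66  0.28 -0.7   0.   -0.59  0.75] F [-5.6 -5.  27.1] ff 72.0 w 0.0121
turn [ 0.06 -0.06  0.07] shift after turn mm [-0.7 34.2 -7.2]
t: 3.98
tcp_pos: [0.4545, 0.1238, 0.0492]
orientation: [0.0, 0.997, -0.079, 0.0]
ft_force: [3.7, -8.5, 3.7]
width: 0.012
finger_force: 69.5
t 3.98 grasp [0.4545 0.1238 0.0679] q [ 0.69  0.23 -0.66  0.   -0.68  0.73] F [ 3.7 -8.5  3.7] ff 69.5 w 0.012
turn [ 0.05 -0.05 -0.02] shift after turn mm [-0.6 51.  23.4]
```

```bash
python3 -m creep '[[0,0,3.8,-9.1,0,0,0],[0,0,6.2,-7.4,0,0,0],[0,0,8.4,-4.9,0,0,0],[0,0,9.6,-1.7,0,0,0],[0,0,0,0,0,0,0]]' 70;python3 go.py .446 .0735 .0445 -9 0;  python3 -m creep '[[0,0,9.6,1.7,0,0,0],[0,0,8.4,4.9,0,0,0],[0,0,6.2,7.4,0,0,0],[0,0,3.4,9.1,0,0,0],[0,0,0,0,0,0,0]]';python3 go.py .446 .0735 .0445 -9 0
```

```text
t: 4.4
tcp_pos: [0.4502, 0.0976, 0.073]
orientation: [-0.001, 0.997, -0.079, 0.001]
ft_force: [-6.9, 4.0, 13.9]
width: 0.012
finger_force: 70.8
t 4.4 grasp [0.4501 0.0975 0.0917] q [ 0.64  0.18 -0.66 -0.   -0.73  0.77] F [-6.9  4.  13.9] ff 70.8 w 0.012
turn [-0.16 -0.11 -0.01] shift after turn mm [-0.4 24.4 47.2]
t: 4.82
tcp_pos: [0.4451, 0.0688, 0.0478]
orientation: [0.0, 0.997, -0.079, -0.0]
ft_force: [2.8, -5.3, -1.6]
width: 0.0123
finger_force: 69.2
t 4.82 grasp [0.4451 0.0688 0.0665] q [ 0.59  0.21 -0.7   0.   -0.66  0.82] F [ 2.8 -5.3 -1.6] ff 69.2 w 0.0123
turn [ 0.03  0.   -0.05] shift after turn mm [ 0.1 -4.8 22. ]
```

```bash
python3 -m creep '[[0,0,0,9.8,0,0,0],[0,0,-3.4,9.1,0,0,0],[0,0,-6.2,7.4,0,0,0],[0,0,-8.4,4.9,0,0,0],[0,0,-9.6,1.7,0,0,0],[0,0,-9.6,-1.7,0,0,0],[0,0,-8.4,-4.9,0,0,0],[0,0,-6.2,-7.4,0,0,0],[0,0,-3.4,-9.1,0,0,0],[0,0,0,-9.8,0,0,0]]' 70;python3 go.py .446 .0735 .0445 -9 0;  python3 -m creep '[[0,0,3.4,-9.1,0,0,0],[0,0,6.2,-7.4,0,0,0],[0,0,8.4,-4.9,0,0,0],[0,0,9.6,-1.7,0,0,0],[0,0,9.6,1.7,0,0,0],[0,0,8.4,4.9,0,0,0],[0,0,6.2,7.4,0,0,0],[0,0,3.4,9.1,0,0,0],[0,0,0,0,0,0,0]]';python3 go.py .446 .0735 .0445 -9 0
```

```text
t: 5.65
tcp_pos: [0.4544, 0.1239, 0.0485]
orientation: [0.001, 0.997, -0.078, 0.0]
ft_force: [9.5, -9.3, -7.0]
width: 0.0122
finger_force: 68.8
t 5.65 grasp [0.4545 0.1239 0.0672] q [ 0.69  0.24 -0.66  0.   -0.68  0.73] F [ 9.5 -9.3 -7. ] ff 68.8 w 0.0122
turn [ 0.09 -0.01  0.01] shift after turn mm [-0.5 51.1 22.7]
t: 6.4
tcp_pos: [0.4451, 0.0688, 0.0479]
orientation: [0.0, 0.997, -0.079, -0.0]
ft_force: [4.8, -5.6, -1.6]
width: 0.0121
finger_force: 69.4
t 6.4 grasp [0.4451 0.0688 0.0666] q [ 0.59  0.21 -0.7   0.   -0.66  0.82] F [ 4.8 -5.6 -1.6] ff 69.4 w 0.0121
turn [ 0.04  0.01 -0.04] shift after turn mm [ 0.2 -4.8 22.1]
```

```bash
python3 -m creep '[[0,0,0,9.8,0,0,0],[0,0,-3.4,9.1,0,0,0],[0,0,-6.2,7.4,0,0,0],[0,0,-8.4,4.9,0,0,0],[0,0,-9.6,1.7,0,0,0],[0,0,-9.6,-1.7,0,0,0],[0,0,0,0,0,0,0]]' 110;python3 go.py .446 .0735 .0445 -9 0;  python3 -m creep '[[0,0,-4.4,-2.1,0,0,0],[0,0,-4,-2.8,0,0,0],[0,0,-3.4,-3.4,0,0,0],[0,0,0,0,0,0,0]]' 110;python3 go.py .446 .0735 .0445 -9 0; python3 -m creep '[[0,0,-2.8,-4,0,0,0],[0,0,0,0,0,0,0],[0,0,-2.1,-4.4,0,0,0],[0,0,0,0,0,0,0]]'; python3 go.py .446 .0735 .0445 -9 0
```

```text
t: 6.98
tcp_pos: [0.452, 0.1071, 0.0189]
orientation: [0.001, 0.997, -0.078, 0.0]
ft_force: [-4.2, -5.1, 24.1]
width: 0.0107
finger_force: 110.1
t 6.98 grasp [0.4519 0.1071 0.0376] q [ 0.66  0.28 -0.7   0.   -0.59  0.75] F [-4.2 -5.1 24.1] ff 110.1 w 0.0107
turn [ 0.06 -0.04  0.09] shift after turn mm [-0.6 34.1 -6.9]
t: 7.32
tcp_pos: [0.4532, 0.1167, 0.0262]
orientation: [0.001, 0.997, -0.078, -0.0]
ft_force: [6.5, -14.0, 6.5]
width: 0.0109
finger_force: 108.3
t 7.32 grasp [0.4533 0.1168 0.0449] q [ 0.68  0.27 -0.69  0.   -0.61  0.74] F [  6.5 -14.    6.5] ff 108.3 w 0.0109
turn [0.16 0.   0.  ] shift after turn mm [-0.4 43.8  0.4]
t: 7.65
tcp_pos: [0.4538, 0.1212, 0.0334]
orientation: [0.002, 0.997, -0.079, -0.0]
ft_force: [13.8, -13.7, -11.3]
width: 0.011
finger_force: 107.8
t 7.65 grasp [0.4538 0.1212 0.0521] q [ 0.68  0.26 -0.68  0.   -0.64  0.73] F [ 13.8 -13.7 -11.3] ff 107.8 w 0.011
turn [ 0.18  0.04 -0.04] shift after turn mm [-0.3 48.3  7.6]
```

```bash
python3 -m creep '[[0,0,-0.7,-2.4,0,0,0],[0,0,-0.6,-2.3,0,0,0],[0,0,0,0,0,0,0]]' 115;python3 go.py .446 .0735 .0445 -9 0;  python3 -m creep '[[0,0,-0.3,-2.5,0,0,0],[0,0,0,-2.4,0,0,0],[0,0,0,0,0,0,0]]';python3 go.py .446 .0735 .0445 -9 0
```

```text
t: 7.9
tcp_pos: [0.454, 0.1226, 0.0373]
orientation: [0.001, 0.997, -0.079, -0.001]
ft_force: [16.1, -12.8, -22.0]
width: 0.0103
finger_force: 112.4
t 7.9 grasp [0.454  0.1226 0.056 ] q [ 0.68  0.25 -0.67  0.   -0.65  0.73] F [ 16.1 -12.8 -22. ] ff 112.4 w 0.0103
turn [ 0.17  0.05 -0.05] shift after turn mm [-0.2 49.7 11.5]
t: 8.15
tcp_pos: [0.4542, 0.1235, 0.0418]
orientation: [0.001, 0.997, -0.079, -0.0]
ft_force: [17.2, -9.6, -29.2]
width: 0.0108
finger_force: 112.4
t 8.15 grasp [0.4542 0.1235 0.0605] q [ 0.69  0.25 -0.67  0.   -0.66  0.73] F [ 17.2  -9.6 -29.2] ff 112.4 w 0.0108
turn [ 0.11  0.05 -0.06] shift after turn mm [-0.3 50.6 16. ]
```

```bash
python3 -m creep '[[0,0,0,-2.4,0,0,0],[0,0,0,0,0,0,0]]' 120;python3 go.py .446 .0735 .0445 -9 0;  python3 -m creep '[[0,0,0.3,-2.4,0,0,0],[0,0,0,0,0,0,0]]';python3 go.py .446 .0735 .0445 -9 0
```

```text
t: 8.32
tcp_pos: [0.4542, 0.1237, 0.0439]
orientation: [0.001, 0.997, -0.079, -0.0]
ft_force: [18.1, -6.6, -32.4]
width: 0.0101
finger_force: 117.1
t 8.32 grasp [0.4542 0.1237 0.0626] q [ 0.69  0.24 -0.66  0.   -0.66  0.73] F [ 18.1  -6.6 -32.4] ff 117.1 w 0.0101
turn [ 0.1   0.04 -0.06] shift after turn mm [-0.3 50.9 18.1]
t: 8.48
tcp_pos: [0.4542, 0.1238, 0.0461]
orientation: [0.001, 0.997, -0.079, -0.0]
ft_force: [18.2, -5.5, -35.4]
width: 0.0106
finger_force: 117.1
t 8.48 grasp [0.4543 0.1238 0.0648] q [ 0.69  0.24 -0.66  0.   -0.67  0.73] F [ 18.2  -5.5 -35.4] ff 117.1 w 0.0106
turn [ 0.07  0.04 -0.06] shift after turn mm [-0.3 51.  20.3]
```

```bash
python3 -m creep '[[0,0,0.5,-2.4,0,0,0],[0,0,0,0,0,0,0]]' 120;python3 go.py .446 .0735 .0445 -9 0|head -1;  python3 -m creep '[[0,0,0.7,-2.4,0,0,0],[0,0,0,0,0,0,0],[0,0,0,0,0,0,0]]';python3 go.py .446 .0735 .0445 -9 0; python3 - <<'E'
from h import *
from cell import ctrl
for n in("side","wrist"):
    c=ctrl.camera(n);np.savez(n+"2.npz",**c);cv2.imwrite(f"pics/{n}2.png",c["img"])
s=cv2.imread("pics/side2.png")[150:270,205:365];w=cv2.imread("pics/wrist2.png")
o=np.vstack([cv2.convertScaleAbs(cv2.resize(s,(480,360),interpolation=cv2.INTER_CUBIC),alpha=1.6),cv2.convertScaleAbs(cv2.resize(w,(480,240)),alpha=1.6)]);cv2.imwrite("pics/o2.png",o)
E
```

```text
t: 8.65
tcp_pos: [0.4542, 0.1237, 0.0479]
orientation: [0.0, 0.997, -0.079, -0.0]
ft_force: [22.0, -2.9, -46.0]
width: 0.0105
finger_force: 117.6
t 8.65 grasp [0.4542 0.1237 0.0666] q [ 0.69  0.24 -0.66 -0.   -0.67  0.73] F [ 22.   -2.9 -46. ] ff 117.6 w 0.0105
t: 8.9
tcp_pos: [0.4541, 0.1235, 0.0488]
orientation: [-0.0, 0.997, -0.079, -0.001]
ft_force: [28.0, 0.3, -64.4]
width: 0.0102
finger_force: 117.9
t 8.9 grasp [0.4541 0.1235 0.0675] q [ 0.68  0.24 -0.66 -0.   -0.68  0.73] F [ 28.    0.3 -64.4] ff 117.9 w 0.0102
turn [ 0.    0.07 -0.1 ] shift after turn mm [-0.1 50.6 23. ]
```

View pics/o2.png

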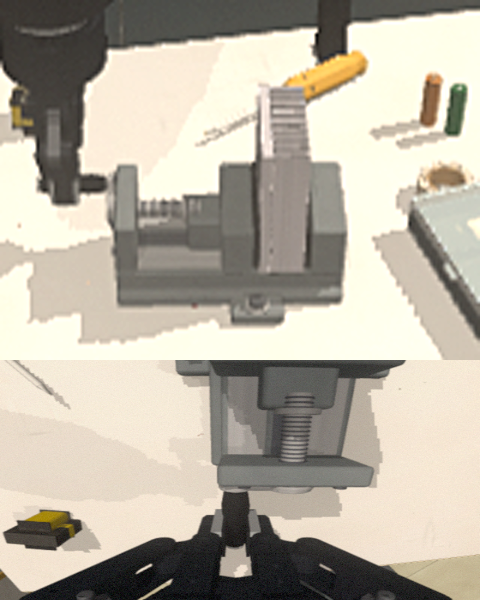

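```bash
python3 -m creep '[[0,0,0,3,0,0,0],[100,0,0,0,0,0,0],[100,0,0,0,0,0,0],[100,0,0,0,0,0,0],[100,0,0,-20,0,0,0],[100,0,0,-40,0,0,0],[100,0,0,-40,0,0,0],[100,0,0,-40,0,0,0],[100,0,0,-10,0,0,0],[100,0,0,0,0,0,0]]' 60; python3 go.py .545 -.20 .2 -101 0; python3 - <<'E'
from h import *
from go import cur
from cell import ctrl
for n in("top","side"):
    c=dict(np.load(n+"0.npz"));P=cloud(c)
    m=(P[...,0]>.5)&(P[...,0]<.6)&(P[...,1]>-.262)&(P[...,1]<-.19)&(P[...,2]>.068)&(P[...,2]<.13)
    q=P[m];q=q[np.argsort(-q[:,1])];print(n,q[:12].round(3).tolist(),q[:,2].max())
s,R,g=cur();c=ctrl.camera("wrist");print("cam in tool frame",(R.T@(-c["R"].T@c["t"]-s["tcp_pos"])).round(3))
E
```

```text
t: 9.83
tcp_pos: [0.4557, 0.1247, 0.2046]
orientation: [-0.003, 0.997, -0.078, 0.004]
ft_force: [0.5, -0.8, -0.2]
width: 0.0853
finger_force: 0.0
t 9.83 grasp [0.4556 0.1246 0.2233] q [ 0.69  0.04 -0.46  0.   -1.06  0.73] F [ 0.5 -0.8 -0.2] ff 0.0 w 0.0853
turn [-0.59  0.   92.03] shift after turn mm [ 301.7 -149.6   23.3]
top [[0.542, -0.223, 0.099], [0.538, -0.223, 0.095], [0.541, -0.223, 0.095], [0.539, -0.223, 0.104], [0.542, -0.224, 0.103], [0.544, -0.224, 0.101], [0.537, -0.224, 0.1], [0.548, -0.226, 0.097], [0.539, -0.226, 0.105], [0.542, -0.227, 0.102], [0.537, -0.227, 0.099], [0.549, -0.227, 0.102]] 0.1045957552417119
side [[0.544, -0.226, 0.1], [0.542, -0.227, 0.102], [0.542, -0.228, 0.099], [0.547, -0.228, 0.098], [0.545, -0.228, 0.099], [0.54, -0.228, 0.101], [0.543, -0.23, 0.102], [0.539, -0.23, 0.101], [0.541, -0.231, 0.098], [0.537, -0.231, 0.099], [0.543, -0.231, 0.098], [0.548, -0.231, 0.097]] 0.10348583471412118
cam in tool frame [ 0.085 -0.    -0.144]
```

```bash
python3 -m creep '[[80,0,0,0,0,0,7.1],[80,0,0,0,0,0,7.1],[80,0,0,0,0,0,7.1],[80,0,0,0,0,0,7.1],[80,0,0,0,0,0,7.1],[80,0,0,0,0,0,7.1],[80,0,0,0,0,0,7.1],[80,0,0,0,0,0,7.1],[80,0,0,0,0,0,7.1],[80,0,0,0,0,0,7.1]]' 40; python3 -m creep '[[80,0,0,0,0,0,7],[80,0,0,0,0,0,7],[80,0,0,0,0,0,7],[80,33,-16.5,0,0,0,0],[80,33,-16.5,0,0,0,0],[80,33,-16.5,0,0,0,0],[80,33,-16.5,0,0,0,0],[80,33,-16.5,0,0,0,0],[80,33,-16.5,0,0,0,0],[80,33,-16.5,0,0,0,0]]'; python3 -m creep '[[80,33,-16.5,0,0,0,0],[80,33,-16.5,10,0,0,0],[80,0,0,10,0,0,0],[80,0,0,0,0,0,0]]';python3 go.py .545 -.20 .056 -101 0;python3 - <<'E'
from h import *
from cell import ctrl
c=ctrl.camera("wrist");np.savez("w3.npz",**c);cv2.imwrite("pics/w3.png",cv2.convertScaleAbs(c["img"],alpha=1.6))
E
```

```text
t: 10.72
tcp_pos: [0.4531, 0.1231, 0.1988]
orientation: [0.001, 0.764, -0.645, -0.0]
ft_force: [0.6, 0.1, 0.1]
width: 0.0681
finger_force: 0.0
t: 11.55
tcp_pos: [0.5226, -0.1272, 0.1988]
orientation: [-0.0, -0.636, 0.772, 0.0]
ft_force: [0.7, -0.2, 0.5]
width: 0.0684
finger_force: 0.0
t: 11.88
tcp_pos: [0.5409, -0.198, 0.1761]
orientation: [-0.002, -0.634, 0.773, 0.002]
ft_force: [-1.1, -0.7, -2.0]
width: 0.0682
finger_force: 0.0
t 11.88 grasp [ 0.541  -0.198   0.1948] q [-0.01  0.24 -0.28 -0.   -1.05 -0.18] F [-1.1 -0.7 -2. ] ff 0.0 w 0.0682
turn [ 0.33  0.   -0.24] shift after turn mm [  1.2  -4.4 138.8]
```

View pics/w3.png

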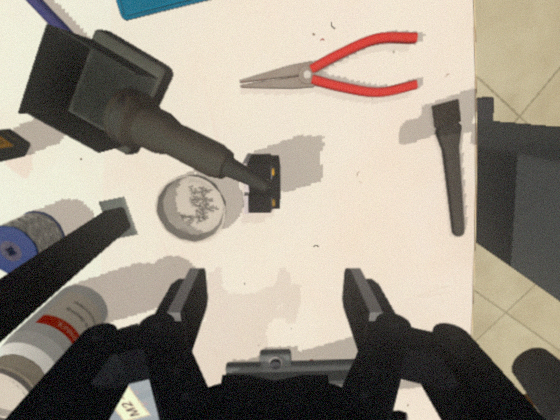

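```bash
python3 - <<'E'
from h import *
c=dict(np.load("w3.npz"));P=cloud(c)
b=np.zeros(P.shape[:2],bool);b[140:230,238:300]=1
for a0,a1 in((.048,.066),(.08,.12)):
    q=P[b&(P[...,2]>a0)&(P[...,2]<a1)]
    r=cv2.minAreaRect((q[:,:2]*1000).astype(np.float32));print(len(q),r,np.percentile(q,[2,50,98],axis=0).round(4).tolist())
E
```

```text
1105 ((548.3668212890625, -215.569580078125), (45.086246490478516, 31.580726623535156), 79.03715515136719) [[0.5325, -0.2389, 0.0481], [0.5484, -0.2097, 0.0583], [0.5654, -0.1949, 0.0601]]
529 ((550.5689086914062, -233.37586975097656), (12.10190200805664, 28.898305892944336), 49.35437774658203) [[0.5386, -0.2453, 0.0928], [0.5498, -0.2344, 0.0998], [0.5588, -0.2251, 0.1036]]
```

```bash
python3 -m creep '[[75,1,-11,0,0,0,0],[75,0,0,30,0,0,0],[75,0,0,30,0,0,0],[75,0,0,30,0,0,0],[75,0,0,20,0,0,0],[75,0,0,18,0,0,0],[75,0,0,5,0,0,0],[75,0,0,0,0,0,0],[75,0,0,0,0,0,0]]' 40; python3 go.py .5513 -.2009 .056 -101 0
```

```text
t: 12.68
tcp_pos: [0.5545, -0.1991, 0.0477]
orientation: [0.0, -0.637, 0.771, -0.0]
ft_force: [0.3, -0.2, 0.6]
width: 0.0644
finger_force: 0.0
t 12.68 grasp [ 0.5545 -0.1991  0.0664] q [-0.01  0.4  -0.4   0.   -0.77 -0.18] F [ 0.3 -0.2  0.6] ff 0.0 w 0.0644
turn [-0.06 -0.01  0.08] shift after turn mm [ 2.4  2.8 10.4]
```

```bash
python3 -m creep '[[75,2,3,5,0,0,0],[75,0,0,5,0,0,0],[75,0,0,0,0,0,0],[0,0,0,0,0,0,0],[0,0,0,0,0,0,0],[0,0,0,0,0,0,0],[0,0,0,0,0,0,0],[0,0,0,0,0,0,0]]' 40; python3 go.py .5513 -.2009 .056 -101 0
```

```text
t: 13.35
tcp_pos: [0.5506, -0.2012, 0.0371]
orientation: [0.0, -0.636, 0.772, -0.0]
ft_force: [-0.7, 0.6, 3.4]
width: 0.031
finger_force: 39.7
t 13.35 grasp [ 0.5505 -0.2012  0.0558] q [-0.02  0.41 -0.42  0.   -0.75 -0.18] F [-0.7  0.6  3.4] ff 39.7 w 0.031
turn [-0.05 -0.   -0.  ] shift after turn mm [-0.5 -0.7 -0.2]
```

```bash
python3 -m creep '[[0,0,0,-5,0,0,0],[0,0,10,0,0,0,0],[0,0,20,0,0,0,0],[0,0,20,0,0,0,0],[0,0,20,0,0,0,0],[0,-20,10,0,0,0,0],[0,-25,0,0,0,0,0],[0,-25,0,0,0,0,0],[0,-20,0,0,0,0,0],[0,0,0,0,0,0,0]]' 40; python3 -m creep '[[0,0,0,0,0,0,0],[0,0,0,4.5,0,0,0],[0,0,0,1,0,0,0],[0,0,0,0,0,0,0]]'; python3 go.py .47 -.11 .056 -101 0;
```

```text
t: 14.18
tcp_pos: [0.4889, -0.0951, 0.0418]
orientation: [0.0, -0.637, 0.771, -0.0]
ft_force: [0.2, 0.5, -0.7]
width: 0.031
finger_force: 40.0
t: 14.52
tcp_pos: [0.4888, -0.0976, 0.037]
orientation: [0.0, -0.636, 0.772, -0.0]
ft_force: [-4.8, 7.3, 16.2]
width: 0.0306
finger_force: 42.6
t 14.52 grasp [ 0.4888 -0.0976  0.0557] q [ 0.2   0.29 -0.61 -0.   -0.67 -0.39] F [-4.8  7.3 16.2] ff 42.6 w 0.0306
turn [-0.04  0.03 -0.04] shift after turn mm [15.7 16.1 -0.3]
```

```bash
python3 -m creep '[[80,0,0,-1,0,0,0],[80,0,0,0,0,0,0],[80,0,0,0,0,0,0],[100,0,0,-25,0,0,0],[100,0,0,-40,0,0,0],[100,0,0,-40,0,0,0],[100,0,0,-20,0,0,-7],[100,0,0,0,0,0,-7],[100,0,0,0,0,0,-7],[100,0,0,0,0,0,-7]]' 40; python3 -m creep '[[100,0,0,0,0,0,-7],[100,0,0,0,0,0,-7],[100,0,0,0,0,0,-7],[100,0,0,0,0,0,-7],[100,0,0,0,0,0,-7],[100,0,0,0,0,0,-7],[100,0,0,0,0,0,-7],[100,0,0,0,0,0,-7],[100,0,0,0,0,0,-6],[100,0,0,0,0,0,0]]'; python3 - <<'E'
from h import *
from cell import ctrl
c=ctrl.camera("wrist");np.savez("w4.npz",**c);cv2.imwrite("pics/w4.png",cv2.convertScaleAbs(c["img"],alpha=1.6));P=cloud(c)
m=(abs(P[...,0]-.486)<.05)&(abs(P[...,1]+.112)<.05)&(P[...,2]>.045)&(P[...,2]<.07)
q=P[m];print(len(q),cv2.minAreaRect((q[:,:2]*1000).astype(np.float32)) if len(q)>5 else "", np.percentile(q[:,2],[5,50,95]))
v,u=np.nonzero(m);print(u.min(),u.max(),v.min(),v.max())
E
python3 go.py .483 -.1123 .032 -11 0
```

```text
t: 15.35
tcp_pos: [0.4887, -0.0978, 0.1624]
orientation: [-0.0, 0.805, -0.593, 0.0]
ft_force: [-0.6, 0.7, -0.8]
width: 0.0857
finger_force: 0.0
t: 16.18
tcp_pos: [0.4885, -0.0979, 0.1617]
orientation: [0.0, 0.996, -0.094, -0.0]
ft_force: [0.2, 0.0, -0.6]
width: 0.0854
finger_force: 0.0
1840 ((487.2522277832031, -112.01736450195312), (44.74493408203125, 31.76005744934082), 79.50398254394531) [0.04719537 0.05821238 0.05981805]
265 319 187 222
t 16.23 grasp [ 0.4885 -0.0978  0.1804] q [ 0.2   0.13 -0.47 -0.   -0.97  1.18] F [ 0.2  0.3 -0.2] ff 0.0 w 0.0852
turn [ 0.01  0.04 -0.15] shift after turn mm [ -2.7  15.2 148.4]
```

View pics/w4.png

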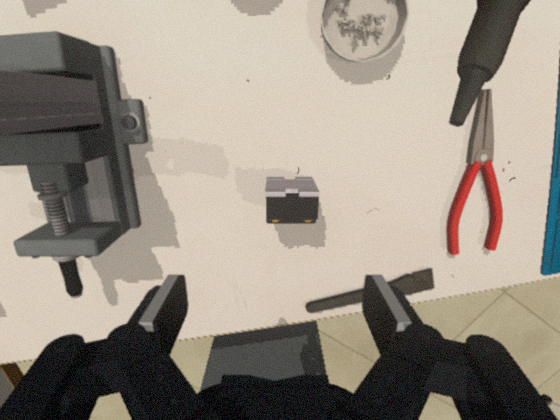

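```bash
python3 -m creep '[[100,-0.6,14,0,0,0,0],[100,0,0,30,0,0,0],[100,0,0,30,0,0,0],[100,0,0,30,0,0,0],[100,0,0,30,0,0,0],[100,0,0,20,0,0,0],[100,0,0,0,0,0,0],[100,0,0,0,0,0,0]]' 80; python3 go.py .4853 -.1116 .03 -11 0
```

```text
t: 16.9
tcp_pos: [0.4849, -0.1114, 0.0214]
orientation: [0.0, 0.995, -0.097, -0.001]
ft_force: [1.2, 0.5, 1.1]
width: 0.0852
finger_force: 0.0
t 16.9 grasp [ 0.4849 -0.1114  0.0401] q [ 0.17  0.32 -0.63  0.   -0.63  1.21] F [1.2 0.5 1.1] ff 0.0 w 0.0852
turn [ 0.07  0.15 -0.16] shift after turn mm [ 0.5  0.1 10.1]
```

Down the rest, close, lift.

```bash
python3 -m creep '[[100,0.5,0,5,0,0,0],[100,0,0,5,0,0,0],[100,0,0,0,0,0,0],[0,0,0,0,0,0,0],[0,0,0,0,0,0,0],[0,0,0,0,0,0,0],[0,0,0,0,0,0,0],[0,0,0,0,0,0,0]]' 80; python3 go.py .4853 -.1116 .03 -11 0; python3 -m creep '[[0,0,0,-10,0,0,0],[0,0,0,-30,0,0,0],[0,0,0,-30,0,0,0],[0,0,0,-20,0,0,0],[0,0,0,0,0,0,0],[0,0,0,0,0,0,0]]';  python3 - <<'E'
from h import *
from cell import ctrl
for n in("top","side"):
    c=ctrl.camera(n);np.savez(n+"5.npz",**c);P=cloud(c)
    m=(P[...,0]>.56)&(P[...,0]<.65)&(P[...,1]>.02)&(P[...,1]<.13)&(P[...,2]>.136)&(P[...,2]<.16)
    q=P[m];print(n,len(q),cv2.minAreaRect((q[:,:2]*1000).astype(np.float32)),np.percentile(q[:,2],[5,50,95]))
    m=(P[...,0]>.62)&(P[...,0]<.69)&(P[...,1]>.0)&(P[...,1]<.13)&(P[...,2]>.066)&(P[...,2]<.08)
    q=P[m];print(n,"fixed",len(q),cv2.minAreaRect((q[:,:2]*1000).astype(np.float32)))
cv2.imwrite("pics/s5.png",cv2.convertScaleAbs(cv2.resize(c["img"][130:330,180:400],None,fx=2.6,fy=2.6,interpolation=cv2.INTER_CUBIC),alpha=1.6))
E
```

```text
t: 17.57
tcp_pos: [0.4865, -0.1112, 0.0128]
orientation: [-0.0, 0.995, -0.096, 0.001]
ft_force: [-1.0, 0.5, 5.6]
width: 0.0436
finger_force: 81.6
t 17.57 grasp [ 0.4865 -0.1112  0.0315] q [ 0.17  0.33 -0.63  0.   -0.6   1.21] F [-1.   0.5  5.6] ff 81.6 w 0.0436
turn [-0.01 -0.06  0.  ] shift after turn mm [-1.1  0.6  1.5]
t: 18.07
tcp_pos: [0.4866, -0.111, 0.1033]
orientation: [-0.0, 0.995, -0.096, 0.001]
ft_force: [-1.6, 0.5, -2.7]
width: 0.043
finger_force: 81.6
top 234 ((607.053955078125, 69.74464416503906), (78.5996322631836, 34.50999450683594), 80.56210327148438) [0.13816863 0.14337679 0.14650213]
top fixed 263 ((638.5111083984375, 64.01360321044922), (80.45430755615234, 35.293460845947266), 87.30277252197266)
side 404 ((608.4718627929688, 67.98174285888672), (84.01918029785156, 34.35591125488281), 79.82526397705078) [0.13677623 0.1409441  0.14414105]
side fixed 293 ((642.2425537109375, 61.25607681274414), (83.47299194335938, 28.58069610595703), 76.50269317626953)
```

View pics/s5.png

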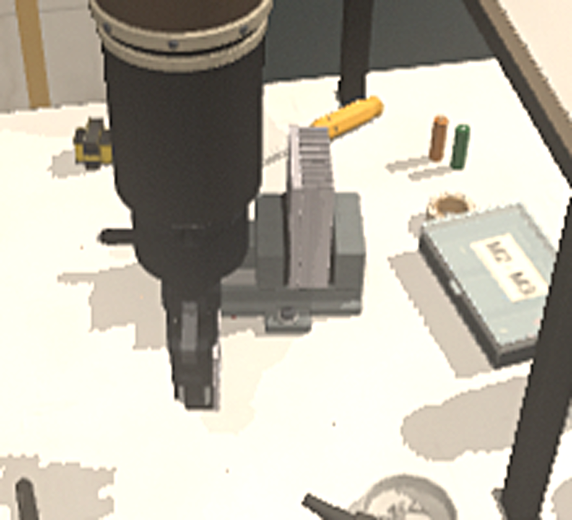

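```bash
python3 go.py .42 .10 .23 -9.5 15
```

```text
t 18.17 grasp [ 0.4853 -0.1112  0.1201] q [ 0.17  0.2  -0.54 -0.   -0.83  1.21] F [ 0.7 -0.7 -1.2] ff 81.6 w 0.0431
turn [ 0.2  15.06 -1.53] shift after turn mm [ -62.6 -197.5 -131.2]
```

```bash
python3 -m creep '[[0,0,0,-10,0,5,0],[0,0,0,-10,0,5,-1],[0,0,0,0,0,5,0],[0,-9,-28,-16,0,0,0],[0,-9,-28,-16,0,0,0],[0,-9,-28,-16,0,0,0],[0,-9,-28,-16,0,0,0],[0,-9,-28,-16,0,0,0],[0,-9,-28,-16,0,0,0],[0,-9,-28,-16,0,0,0]]' 80; python3 -m creep '[[0,0,0,0,0,0,0],[0,0,0,0,0,0,0]]'; python3 go.py .42 .10 .23 -9.5 15; python3 - <<'E'
from h import *
from cell import ctrl
c=ctrl.camera("wrist");np.savez("w6.npz",**c);cv2.imwrite("pics/w6.png",cv2.convertScaleAbs(c["img"],alpha=1.6))
E
```

```text
t: 19.0
tcp_pos: [0.4295, 0.0985, 0.2129]
orientation: [0.013, 0.988, -0.086, 0.129]
ft_force: [2.0, 0.6, -1.3]
width: 0.0431
finger_force: 81.9
t: 19.17
tcp_pos: [0.4303, 0.0996, 0.213]
orientation: [0.012, 0.988, -0.084, 0.13]
ft_force: [-0.4, -0.7, -2.8]
width: 0.0429
finger_force: 82.2
t 19.17 grasp [0.4256 0.1004 0.2311] q [ 0.88 -0.18 -0.79  0.3  -0.86  0.34] F [-0.4 -0.7 -2.8] ff 82.2 w 0.0429
turn [ 0.22  0.04 -0.25] shift after turn mm [-5.5  1.3 -0.4]
```

View pics/w6.png

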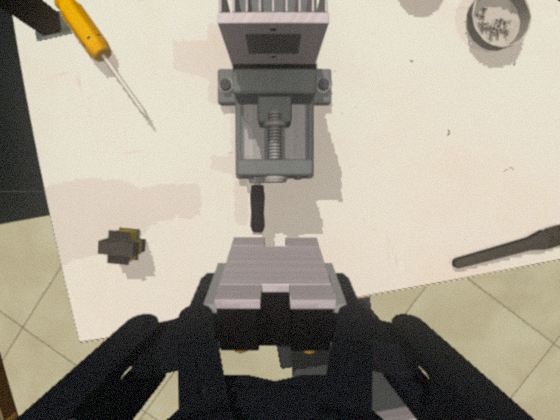

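```bash
python3 - <<'E'
from h import *
from go import cur
c=dict(np.load("w6.npz"));P=cloud(c);g=cv2.cvtColor(c["img"],cv2.COLOR_BGR2GRAY)
print(g[40:50,250:300:10].mean().round(),g[30,230:250].mean(),g[60,240:300].mean())
roi=np.zeros(g.shape,np.uint8);roi[33:55,240:306]=1
m=((g<g[30,230:250].mean()*.75)&(roi>0)).astype(np.uint8)
n,l,st,ce=cv2.connectedComponentsWithStats(m);i=1+st[1:,4].argmax();print("pad px",st[i],ce[i])
q=P[l==i];print("pad median",np.nanmean(q,0).round(4),cv2.minAreaRect((q[:,:2]*1000).astype(np.float32)))
# ray through pad centroid: depth
z=np.percentile(q[:,2],[2,98]);y=np.percentile(q[:,1],[2,98]);print("pad z range",z,"y",y)
# sink face plane
f=np.zeros(g.shape,bool);f[20:64,230:320]=1;Q=P[f&(P[...,2]>.08)&(P[...,2]<.14)&(P[...,0]<.61)]
n_=np.linalg.svd(Q-Q.mean(0),full_matrices=False)[2][2];print("face n",n_.round(3),"yaw",np.degrees(np.arctan2(n_[1],n_[0])),Q.mean(0).round(4),len(Q))
for r in (25,30,45,55,60):
    row=(P[r,:,2]>.06)&(P[r,:,2]<.15)&(P[r,:,0]<.615);k=np.nonzero(row)[0];k=k[(k>205)&(k<340)]
    if len(k): print(r,k.min(),k.max(),P[r,k.min()].round(4),P[r,k.max()].round(4))
# module back in tool frame (grasp origin)
s,R,gp=cur();b=np.zeros(g.shape,bool);b[238:300,228:334]=1;br=g>90
M=P[b&br];T=(M-gp)@R;k=(abs(T[:,0]-17)<1)&(T[:,0]>.005)&(T[:,0]<.03)&(abs(T[:,2])<.045);T=T[k]
print(len(T),"tool frame pct",np.percentile(T,[2,50,98],axis=0).round(4).tolist())
nn=np.linalg.svd(T-T.mean(0),full_matrices=False)[2][2];print("n",nn.round(3))
E
```

```text
34.0 55.95 52.65
pad px [245  33  56  21 995] [273.01507538  43.13366834]
pad median [0.5918 0.073  0.1137] ((591.8657836914062, 72.95111846923828), (43.39225769042969, 1.5771132707595825), 80.16645050048828)
pad z range [nan nan] y [nan nan]
face n [-0.986  0.167 -0.   ] yaw 170.36697860122325 [0.592 0.072 0.113] 3033
25 218 327 [0.5988 0.1121 0.1423] [0.5849 0.0346 0.1435]
30 220 325 [0.5993 0.112  0.134 ] [0.5864 0.0341 0.1331]
45 225 320 [0.5989 0.112  0.11  ] [0.586  0.0344 0.1091]
55 229 316 [0.5992 0.1115 0.0896] [0.5863 0.035  0.0891]
60 231 316 [0.5985 0.1111 0.0802] [0.5858 0.0337 0.079 ]Traceback (most recent call last):
  File "<stdin>", line 20, in <module>
    return _quantile_unchecked(
        a, q, axis, out, overwrite_input, method, keepdims, weights)
    return _ureduce(a,
                    func=_quantile_ureduce_func,
    ...<5 lines>...
                    overwrite_input=overwrite_input,
                    method=method)
    r = func(a, **kwargs)
    result = _quantile(arr,
                       quantiles=q,
    ...<2 lines>...
                       out=out,
                       weights=wgt)
    slices_having_nans = np.isnan(arr[-1, ...])
                                  ~~~^^^^^^^^^
IndexError: index -1 is out of bounds for axis 0 with size 0
```

```bash
python3 - <<'E'
from h import *
from go import cur
c=dict(np.load("w6.npz"));P=cloud(c)
s,R,gp=cur();b=np.zeros(P.shape[:2],bool);b[236:335,205:345]=1
T=(P[b]-gp)@R;T=T[(abs(T[:,1])<.03)&(abs(T[:,2])<.045)&(T[:,0]>.01)&(T[:,0]<.03)]*1000
print(len(T),np.percentile(T,[1,50,99],axis=0).round(1).tolist())
F=T[abs(T[:,0]-np.median(T[:,0]))<2]
nn=np.linalg.svd(F-F.mean(0),full_matrices=False)[2][2];nn*=np.sign(nn[0]);print("n",nn.round(3),F.mean(0).round(1),F.min(0).round(1),F.max(0).round(1))
E
python3 go.py .54 .082 .115 -9.6 0
```

```text
8835 [[10.3, -28.9, -38.8], [16.8, -1.9, -14.0], [17.6, 25.6, 28.3]]
n [ 1.     0.001 -0.008] [16.9 -1.6 -6.1] [ 14.8 -24.3 -29.6] [18.3 21.1 30.6]
t 19.22 grasp [0.4254 0.099  0.2304] q [ 0.87 -0.18 -0.79  0.3  -0.86  0.34] F [ 0.3 -0.5 -1.8] ff 82.2 w 0.0427
turn [  0.26 -14.91  -0.28] shift after turn mm [111.1  -2.4 116. ]
```

```bash
python3 -m creep '[[0,0,0,0,0.1,-5,-0.1],[0,0,0,0,0.1,-5,-0.1],[0,0,0,0,0,-5,-0.1],[0,30,0,0,0,0,0],[0,30,0,0,0,0,0],[0,30,0,0,0,0,0],[0,27,-0.7,10,0,0,0],[0,0,0,30,0,0,0],[0,0,0,30,0,0,0],[0,0,0,30,0,0,0]]' 80; python3 -m creep '[[0,0,0,0,0,0,0],[0,0,0,0,0,0,0]]'; python3 go.py .5455 .0793 .1155 -9.6 0
```

```text
t: 20.05
tcp_pos: [0.5458, 0.0764, 0.1104]
orientation: [0.0, 0.996, -0.086, -0.001]
ft_force: [0.3, 1.1, -1.6]
width: 0.043
finger_force: 82.2
t: 20.22
tcp_pos: [0.5449, 0.0768, 0.1113]
orientation: [0.001, 0.996, -0.085, -0.003]
ft_force: [0.7, -1.0, -1.3]
width: 0.0429
finger_force: 82.0
t 20.22 grasp [0.545  0.0768 0.13  ] q [ 0.5   0.27 -0.42 -0.   -0.89  0.9 ] F [ 0.7 -1.  -1.3] ff 82.0 w 0.0429
turn [ 0.19  0.28 -0.2 ] shift after turn mm [ 0.2 -2.6 14.5]
```

```bash
python3 -m creep '[[0,0,-2.5,10,0.2,0.3,-0.2],[0,0,0,4.5,0,0,0],[0,0,0,0,0,0,0],[0,12,0,0,0,0,0],[0,10,0,0,0,0,0],[0,3,0,0,0,0,0],[0,0,0,0,0,0,0],[0,0,0,0,0,0,0]]' 100; python3 go.py .5751 .0743 .1155 -9.6 0
```

```text
t: 20.88
tcp_pos: [0.5714, 0.0771, 0.0994]
orientation: [-0.002, 0.997, -0.083, 0.003]
ft_force: [-0.1, -0.2, -1.5]
width: 0.043
finger_force: 103.7
t 20.88 grasp [0.5713 0.077  0.118 ] q [ 0.47  0.31 -0.38 -0.   -0.87  0.93] F [-0.1 -0.2 -1.5] ff 103.7 w 0.043
turn [-0.23 -0.3   0.08] shift after turn mm [4.1 2.2 2.6]
```

```bash
for i in 1 2 3; do python3 -m creep '[[0,0,0,0,0,0,0]]' 100 >/dev/null; python3 go.py .5751 .0743 .1155 -9.6 0; done
```

```text
t 20.97 grasp [0.571  0.0771 0.1179] q [ 0.47  0.31 -0.38 -0.   -0.87  0.93] F [ 0.7  0.1 -0.5] ff 103.7 w 0.0427
turn [-0.23 -0.29  0.1 ] shift after turn mm [4.4 2.1 2.4]
t 21.05 grasp [0.5709 0.0771 0.1179] q [ 0.47  0.31 -0.38 -0.   -0.87  0.93] F [ 0.2 -0.4 -0.9] ff 103.7 w 0.0428
turn [-0.22 -0.29  0.11] shift after turn mm [4.5 2.2 2.4]
t 21.13 grasp [0.571  0.0772 0.1179] q [ 0.47  0.31 -0.38 -0.   -0.87  0.93] F [ 0.4 -1.  -0.9] ff 103.7 w 0.0431
turn [-0.22 -0.29  0.12] shift after turn mm [4.4 2.3 2.4]
```

```bash
python3 -m creep '[[0,0,2.2,2.4,-0.2,-0.3,0.1],[0,0,0,0,0,0,0],[0,0,0,0,0,0,0]]' 100 >/dev/null; python3 go.py .5751 .0743 .1155 -9.6 0;python3 -m creep '[[0,2,0,0,0,0,0],[0,0,0,0,0,0,0],[0,0,0,0,0,0,0]]' >/dev/null; python3 go.py .5751 .0743 .1155 -9.6 0
```

```text
t 21.38 grasp [0.5709 0.075  0.1152] q [ 0.47  0.32 -0.38 -0.   -0.87  0.93] F [-0.3 -0.9 -1. ] ff 103.7 w 0.0427
turn [-0.01  0.03  0.01] shift after turn mm [ 4.2 -0.  -0.3]
t 21.63 grasp [0.5732 0.0747 0.1154] q [ 0.47  0.32 -0.38 -0.   -0.87  0.94] F [ 0.  -0.7 -1.8] ff 103.7 w 0.0426
turn [-0.03 -0.    0.01] shift after turn mm [ 2.   0.1 -0.1]
```

```bash
python3 -m creep '[[0,1,0,0,0,0,0],[0,0,0,0,0,0,0],[0,0,0,0,0,0,0]]' 100 |grep force; python3 -m creep '[[0,1,0,0,0,0,0],[0,0,0,0,0,0,0],[0,0,0,0,0,0,0]]' |grep ft_f;python3 -m creep '[[0,0.7,0,0,0,0,0],[0,0,0,0,0,0,0],[0,0,0,0,0,0,0]]' |grep ft_f; python3 go.py .5751 .0743 .1155 -9.6 0
```

```text
ft_force: [-0.2, 0.2, -1.7]
finger_force: 103.7
ft_force: [-0.4, -0.4, -2.2]
ft_force: [0.5, -0.4, -1.2]
t 22.38 grasp [0.5757 0.0743 0.1154] q [ 0.46  0.33 -0.37 -0.   -0.87  0.94] F [ 0.5 -0.4 -1.2] ff 103.7 w 0.0428
turn [-0.03  0.    0.01] shift after turn mm [-0.6  0.1 -0.1]
```

```bash
for i in 1; do python3 -m creep '[[0,0.7,0,0,0,0,0],[0,0,0,0,0,0,0],[0,0,0,0,0,0,0]]' 100 |grep ft_f; python3 -m creep '[[0,0.7,0,0,0,0,0],[0,0,0,0,0,0,0],[0,0,0,0,0,0,0]]' |grep ft_f; done; python3 go.py .5751 .0743 .1155 -9.6 0
```

```text
ft_force: [-4.1, 1.1, 0.1]
ft_force: [-8.8, 2.9, 3.5]
t 22.88 grasp [0.5758 0.0742 0.1152] q [ 0.46  0.33 -0.37 -0.   -0.87  0.94] F [-8.8  2.9  3.5] ff 104.5 w 0.0424
turn [-0.    0.12  0.02] shift after turn mm [-0.7 -0.  -0.3]
```

```bash
python3 -m creep '[[0,0.4,0,-0.2,0,0,0],[0,0,0,0,0,0,0],[0,0,0,0,0,0,0],[0,0,0,0,0,0,0]]' 100 |grep ft_f; python3 -m creep '[[0,0,0,0,0,0,0],[0,0,0,0,0,0,0],[0,0,0,0,0,0,0],[0,0,0,0,0,0,0]]' |grep ft_f; python3 go.py .5751 .0743 .1155 -9.6 0; python3 - <<'E'
from h import *
from cell import ctrl
print(ctrl.get_state()["ft_torque"])
for n in("top","side","wrist"):
    c=ctrl.camera(n);np.savez(n+"7.npz",**c);cv2.imwrite(f"pics/{n}7.png",c["img"])
o=np.hstack([cv2.resize(cv2.imread("pics/side7.png")[150:270,205:365],(400,300),interpolation=cv2.INTER_CUBIC),cv2.resize(cv2.imread("pics/wrist7.png"),(400,300))])
cv2.imwrite("pics/o7.png",cv2.convertScaleAbs(o,alpha=1.6))
E
```

```text
ft_force: [-9.3, 4.6, 2.8]
ft_force: [-9.0, 4.0, 2.9]
t 23.55 grasp [0.5758 0.0741 0.1152] q [ 0.46  0.33 -0.37 -0.   -0.87  0.94] F [-9.   4.   2.9] ff 104.5 w 0.0427
turn [0.01 0.16 0.01] shift after turn mm [-0.7 -0.1 -0.3]
[1.374207   2.89563284 0.19801406]
```

View pics/o7.png

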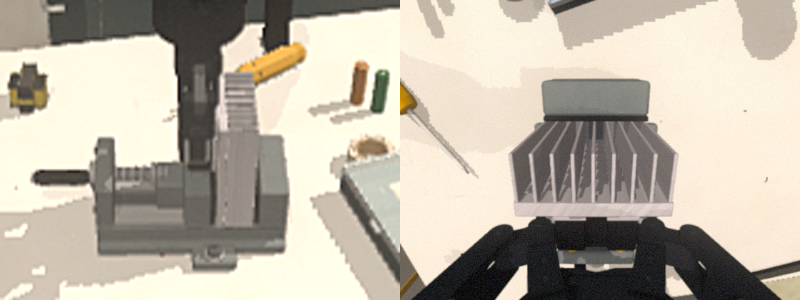

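```bash
python3 -m creep '[[0,0.4,0,-0.1,0,0,0],[0,0,0,0,0,0,0],[0,0,0,0,0,0,0],[0,0,0,0,0,0,0],[0,0,0,0,0,0,0]]' 100 |grep ft_f; python3 -m creep '[[0,0,0,0,0,0,0],[0,0,0,0,0,0,0]]' |grep ft_f; python3 -m creep '[[0,0,0,0,0,0,0],[0,0,0,0,0,0,0]]' |grep ft_f; python3 go.py .5751 .0743 .1155 -9.6 0
```

```text
ft_force: [-10.2, 4.5, 3.7]
ft_force: [-11.4, 4.7, 3.2]
ft_force: [-11.3, 5.4, 3.4]
t 24.45 grasp [0.5758 0.0741 0.1153] q [ 0.46  0.33 -0.37 -0.   -0.88  0.94] F [-11.3   5.4   3.4] ff 104.5 w 0.0425
turn [0.01 0.2  0.01] shift after turn mm [-0.7 -0.1 -0.2]
```

```bash
python3 -m creep '[[0,0,0,0,0,0,0],[0,0,0,0,0,0,0],[0,0,0,0,0,0,0],[0,0,0,0,0,0,0],[0,0,0,0,0,0,0],[0,0,0,0,0,0,0]]' 100 |grep ft_f; python3 -c "
from cell import ctrl
print(ctrl.sign_off())"
```

```text
ft_force: [-10.2, 5.4, 3.0]
the job is handed in; nothing more can be done
None
```

The vice is wound to its end stop with the heat sink gripped, and the relay module is upright on the thermal pad, still held and pushed at about 11–12 N. I judged both holes to be in the slots from position measurements, not by seeing them. The job is handed in at about 25 s, and I didn't touch the transformer, the dish or the screwdriver.

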